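# Park the microscope's optics

## Task

Park the microscope's optics: put the black camera mount in the middle of the green square mat first and only then set the camera on top of it, centred, and stand each of the three objectives in the middle of the round pad that has the colour of its ring (the objectives may be done at any time). Keep all the optics upright throughout, leave the culture dish where it is, and let go of everything.

Things in the scene. Friction and masses are not known exactly. Their poses are not given: they have to be found in the camera images.
- red_objective: Loose microscope objective with a red ring: metal cylinder 32 mm in diameter and 34 mm tall with a red band at its upper edge, then a red cone narrowing to a 13 mm metal nose; 50 mm tall in all, about 120 g. Starts upright on the table, nose up. Origin at the centre of its underside, z up along its axis; yaw is of no account. Grip it across the 32 mm cylinder.
- red_pad: Fixed flat round red parking pad with a thin white circle on it, 62 mm in diameter, 4 mm thick. Origin at the centre of its underside on the table, so its top is 4 mm above the origin; z up.
- yellow_objective: Loose microscope objective with a yellow ring: metal cylinder 32 mm in diameter and 34 mm tall with a yellow band at its upper edge, then a yellow cone narrowing to a 13 mm metal nose; 50 mm tall in all, about 120 g. Starts upright on the table, nose up. Origin at the centre of its underside, z up along its axis; yaw is of no account. Grip it across the 32 mm cylinder.
- yellow_pad: Fixed flat round yellow parking pad with a thin white circle on it, 62 mm in diameter, 4 mm thick. Origin at the centre of its underside on the table, so its top is 4 mm above the origin; z up.
- blue_objective: Loose microscope objective with a blue ring: metal cylinder 32 mm in diameter and 34 mm tall with a blue band at its upper edge, then a blue cone narrowing to a 13 mm metal nose; 50 mm tall in all, about 120 g. Starts upright on the table, nose up. Origin at the centre of its underside, z up along its axis; yaw is of no account. Grip it across the 32 mm cylinder.
- blue_pad: Fixed flat round blue parking pad with a thin white circle on it, 62 mm in diameter, 4 mm thick. Origin at the centre of its underside on the table, so its top is 4 mm above the origin; z up.
- camera_mount: Loose camera mount: a plain upright black cylinder 52 mm in diameter and 36 mm tall with a flat top that shows a silver ring round a black centre; about 200 g. It starts upright on the table. Origin at the centre of its underside, z up; its flat top is 36 mm above the origin. Round, yaw of no account.
- camera: Loose camera: a black square box, 62 by 62 mm and 40 mm tall, with an orange line round its sides and grey cooling ribs on top; about 280 g. It starts flat on the table, ribs up. Origin at the centre of its flat underside; x and y are square to its sides, z up. Grip it across either pair of parallel sides, 62 mm apart.
- camera_mat: Fixed flat square green mat, 88 by 88 mm, 4 mm thick, with a thin white square outline. Origin at the centre of its underside on the table, so its top is 4 mm above the origin; x and y are square to its sides, z up.
- culture_dish: Clear round closed culture dish, pink inside, 56 mm in diameter, 16 mm tall, loose on the table, to be left where it stands. Origin at the centre of its underside. All listed things stand mixed in two rows, centres at least 120 mm apart; small loose caps and tubes up to 40 mm tall stand midway between the rows.

How it is judged:
On the way, in this order (a step that is already met when the one before it is completed fails the run):
1. the camera mount stands released in the middle of the green mat (horizontal distance between camera_mount and camera_mat below 0.013 m and z of camera_mount in the frame of camera_mat between 0.001 and 0.007 m and linear speed of camera_mount below 0.02 m/s and angle between camera_mount's own z axis and vertical below 0.1 rad and contact force between the fingers and camera_mount below 0.1 N), for 0.2 s.
2. the camera stands released and centred on the mount (horizontal distance between camera and camera_mount below 0.01 m and z of camera in the frame of camera_mount between 0.033 and 0.039 m and linear speed of camera below 0.02 m/s and angle between camera's own z axis and vertical below 0.1 rad and contact force between the fingers and camera below 0.1 N), for 0.2 s.
At the end, for the whole second after the job is handed in: Mount on the green mat within 13 mm of its centre, camera flat on the mount within 10 mm of its centre, each objective on the pad of its own colour within 13 mm of its centre; all upright (within 0.1 rad), at rest and released (all of step 1 and all of step 2 and horizontal distance between red_objective and red_pad below 0.013 m and z of red_objective in the frame of red_pad between 0.001 and 0.007 m and linear speed of each of red_objective, yellow_objective, blue_objective below 0.02 m/s and angle between each of red_objective, yellow_objective, blue_objective's own z axis and vertical below 0.1 rad and contact force between the fingers and red_objective below 0.1 N and horizontal distance between yellow_objective and yellow_pad below 0.013 m and z of yellow_objective in the frame of yellow_pad between 0.001 and 0.007 m and contact force between the fingers and yellow_objective below 0.1 N and horizontal distance between blue_objective and blue_pad below 0.013 m and z of blue_objective in the frame of blue_pad between 0.001 and 0.007 m and contact force between the fingers and blue_objective below 0.1 N); the robot touches nothing.
It fails at once if the culture dish is moved by more than 15 mm (distance of culture_dish from where it was at the start of the episode above 0.015 m).
It fails at once if an objective, the camera mount or the camera is tipped by more than 0.5 rad (angle between any of red_objective, yellow_objective, blue_objective, camera_mount, camera's own z axis and vertical above 0.5 rad).
It also fails if it takes over 136 s, if anything falls off the work surface, if the arm or the gripper's body presses on something with over 40 N, if the wrist force passes 120 N, or if a joint passes its speed limit or range.

## Robot

A 6-joint arm with a two-finger parallel gripper is mounted at the origin on the work surface. World frame = base frame: x ahead of the robot, y to its left, z up, the work surface at z = 0. Lengths are in m, angles in rad, forces in N, time in s.
With the tool pointing down it reaches from about 0.35 to 0.775 m from the base axis. Payload 7.3 kg.
Tool frame: the origin (TCP) lies between the finger pads; the fingertips stand 25 mm ahead of it and the grasp point (between the pads) lies 6 mm ahead of it; y points along the fingers, z is the direction in which the jaws open and shut, and the axes are right-handed (so a half turn about y gives the same grasp; the last joint's range is limited). The gripper opens to 92 mm and grips with 3 to 60 N. Pads are 19 mm wide; open, the fingers measure 130 mm over their backs; the gripper's body (75 mm by 190 mm) begins 47 mm behind the grasp point.
Start: joints at [-1.327, 0.342, 1.524, -0, 1.275, -0.146], TCP at [0.2, -0.486, 0.252] pointing down, gripper open.
Joint ranges: [-2.53, 2.53], [-0.77, 2.02], [0.04, 2.7], [-1, 4.14], [0.28, 2.66], [-3.11, 3.11]. Speed limits (rad/s): [2.57, 2.57, 3.14, 3.14, 3.14, 3.14].

## Interface

Orientations are given as [roll, pitch, yaw] about the fixed x, y, z axes, in that order (R = Rz(yaw) Ry(pitch) Rx(roll)).
In Python, from cell import sensors, read_camera, hand_in gives the robot as it stands. The module is installed in compiled form; this text tells all that it offers.
- The arm moves only by the tool send_rows, never from a script. Its argument "motion" is a list that holds one entry, the list of rows, each a list of 4 numbers: the shift along the tool's x, y, z in m, then the turn about the tool's y in degrees. In form: [[[tx, ty, tz, twist], ...]]. A call has 1 to 8 rows; each row is the pose to reach, as a shift and turn from the pose measured when the call began, along the tool's axes at that moment; what a row does not reach only later rows make up. A row lasts 1/10 s, in which the tool goes at most 50 mm and 8.59 degrees, less where a joint would pass 70% of its speed; a pose out of reach is approached as far as the arm can. A call with a gripper value outside its range is refused whole. "gripper" is the opening, from 0 (shut) to 1 (fully open), set as the call begins (left out, the last holds). The fingers move at their own pace and stop on an object; "grip_force" is the grip in N (left out, the last holds). Time passes only in rows, so rows that repeat a pose let the fingers close. It gives the time, the measured TCP pose, the force and the opening at its end, in the units of the state.
- sensors.observe(): the state, without advancing time (a new reading comes with each control period).
- read_camera(name): name is "side" or "top" or "wrist"; returns a dict with "frame" (400x640x3 uint8, red, green, blue), "fx", "fy", "cx", "cy" (pixels), "distortion" ([k1, k2, p1, p2, k3] as OpenCV has them; the pictures are not rectified), "extrinsics" (4x4, takes a point from world to camera coordinates). Camera axes: x right, y up, looking along -z (the intrinsics and any distortion apply to the point x, -y, -z); pixel columns grow to the right and rows downward; lengths in m; the calibration is good to about 2 mm. A picture is of the moment at which its call begins. There is no depth.
- hand_in(): hands the job in, once; it reports no verdict.
The state is a dict: "time": time; "qpos": joint angles; "qvel": joint speeds; "joint_efforts": joint torques, N m; "tool_pos": TCP position; "tool_rot": TCP orientation; "contact_force": force on the tool from outside, world axes, zero at the start; "torque": the same for the moment, N m; "opening": finger opening in m.
Only numpy, scipy, OpenCV 4.12 (cv2) and the standard library are available. Lean on these libraries where they do the work, as an engineer would, in place of code of your own. Each camera call takes 0.05 s, during which the arm holds its last target.

## Working session

There is one attempt and no reset: what is moved stays moved. The work goes in short steps, Python scripts to look and compute and a tool call to move; the robot and the scene stay as the last step left them, time stands still between calls to the robot, and variables do not carry over. Pictures are saved under pics/ and viewed, and the job is handed in when it is done.

Besides the shell and the picture viewer there is one more tool, called after "Request:" as a command line: name --argument value ..., lists and objects as JSON in quotes. send_rows: Moves the arm, as the interface text tells. Its arguments: {"type":"object","properties":{"motion":{"type":"array"},"gripper":{"type":"number"},"grip_force":{"type":"number"}},"required":["motion"]}

```bash
mkdir -p pics
python3 - <<'E'
from cell import sensors, read_camera
import cv2, numpy as np
s=sensors.observe(); print(s)
for n in ["side","top","wrist"]:
    c=read_camera(n); cv2.imwrite(f"pics/{n}0.png",c["frame"][:,:,::-1])
    print(n,c["fx"],c["fy"],c["cx"],c["cy"],c["distortion"],np.round(c["extrinsics"],3).tolist())
E
```

```text
{'time': 0.0, 'qpos': array([-1.32699666e+00,  3.42713685e-01,  1.52502200e+00, -3.45595584e-06,
        1.27543781e+00, -1.46001532e-01]), 'qvel': array([-0.00046054, -0.00065935,  0.00054176, -0.00130172, -0.00116126,
       -0.00148187]), 'joint_efforts': array([ 1.71537460e-03, -4.31239343e+01, -2.44223446e+01,  7.21461629e-02,
        5.58827771e-02, -1.23492800e-04]), 'tool_pos': array([ 0.1994278 , -0.48523319,  0.2510479 ]), 'tool_rot': array([-1.57236083e+00,  2.26716495e-04, -2.75179063e+00]), 'contact_force': array([ 0.13610438, -0.39497779,  0.82337732]), 'torque': array([-0.00144786,  0.03198747, -0.02558249]), 'opening': 0.09167932166821645}
side 381.8850816776114 381.8850816776114 323.4073488328437 208.59128830211895 [-0.02634513  0.          0.          0.          0.        ] [[-0.884, -0.467, -0.013, 0.453], [0.298, -0.585, 0.754, -0.199], [-0.36, 0.663, 0.656, -0.559], [0.0, 0.0, 0.0, 1.0]]
top 474.42784776824715 474.42784776824715 313.21787877976055 190.5681612817448 [-0.03045162  0.          0.          0.          0.        ] [[0.013, -1.0, -0.004, 0.013], [0.978, 0.012, 0.209, -0.541], [-0.209, -0.006, 0.978, -0.868], [0.0, 0.0, 0.0, 1.0]]
wrist 306.34433399672145 306.34433399672145 320.5061916637757 197.0348668439934 [-0.05036705  0.          0.          0.          0.        ] [[0.381, -0.925, -0.001, -0.525], [0.883, 0.364, -0.298, 0.037], [0.276, 0.112, 0.955, -0.392], [0.0, 0.0, 0.0, 1.0]]
```

View pics/top0.png

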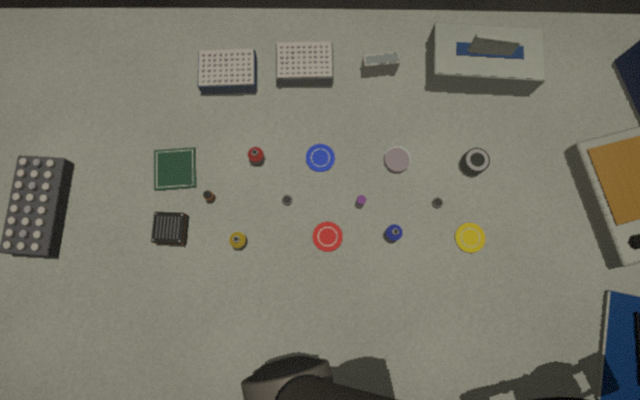

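View pics/side0.png

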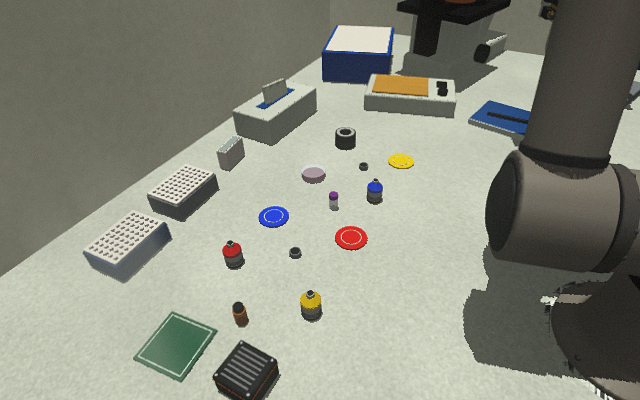

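View pics/wrist0.png

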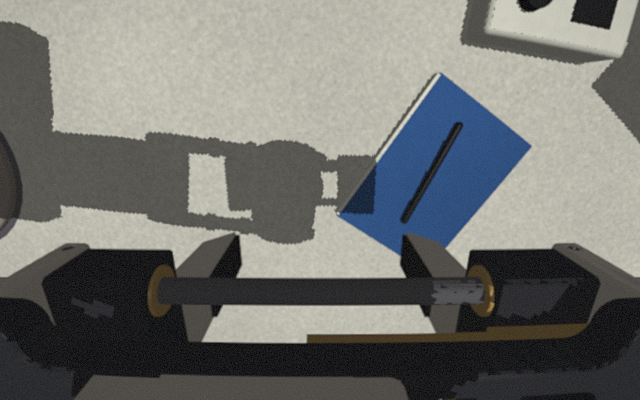

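```bash
cat > h.py <<'E'
from cell import sensors, read_camera
import cv2, numpy as np
from scipy.spatial.transform import Rotation as Ro
def cast(c,uv,z):
    K=np.array([[c["fx"],0,c["cx"]],[0,c["fy"],c["cy"]],[0,0,1]]); E=np.array(c["extrinsics"])
    p=cv2.undistortPoints(np.array(uv,float).reshape(-1,1,2),K,np.array(c["distortion"])).reshape(-1,2)
    d=np.c_[p[:,0],-p[:,1],-np.ones(len(p))]@E[:3,:3]   # R^T d
    o=-E[:3,:3].T@E[:3,3]
    return o+d*((z-o[2])/d[:,2])[:,None]
def proj(c,P):
    K=np.array([[c["fx"],0,c["cx"]],[0,c["fy"],c["cy"]],[0,0,1]]); E=np.array(c["extrinsics"])
    q=np.atleast_2d(P)@E[:3,:3].T+E[:3,3]
    return cv2.projectPoints(np.c_[q[:,0],-q[:,1],-q[:,2]],np.zeros(3),np.zeros(3),K,np.array(c["distortion"]))[0].reshape(-1,2)
RNG=dict(red=[((0,140,60),(8,255,255)),((172,140,60),(180,255,255))],yellow=[((20,140,60),(35,255,255))],
 blue=[((108,140,50),(130,255,255))],green=[((60,80,30),(90,255,255))])
def blobs(f,col,amin=30):
    h=cv2.cvtColor(f,cv2.COLOR_RGB2HSV); m=0
    for a,b in RNG[col]: m=m|cv2.inRange(h,a,b)
    m=cv2.morphologyEx(m,cv2.MORPH_CLOSE,np.ones((5,5)))
    cs,_=cv2.findContours(m,cv2.RETR_EXTERNAL,cv2.CHAIN_APPROX_NONE)
    return [k for k in cs if cv2.contourArea(k)>amin]
E
python3 - <<'E'
from h import *
c=read_camera("top"); f=c["frame"]
E=np.array(c["extrinsics"]);print(-E[:3,:3].T@E[:3,3])
for col in RNG:
    for k in blobs(f,col):
        u=k.reshape(-1,2); (x,y),r=cv2.minEnclosingCircle(k)
        if x>560 or y<100: continue
        z=0.034 if r<11 else .004
        P=cast(c,u,z)[:,:2].astype(np.float32); (cx,cy),R=cv2.minEnclosingCircle(P)
        m=cv2.moments(k); pc=cast(c,[[m['m10']/m['m00'],m['m01']/m['m00']]],z)[0]
        print(col,np.round([x,y,r],1),'world',np.round([cx,cy,R],4),'cent',np.round(pc,4), cv2.minAreaRect(P*1000))
g=cv2.cvtColor(f,cv2.COLOR_RGB2GRAY)
for nm,(a,b,w,hh) in dict(cam=(145,205,50,45),mount=(458,142,40,36)).items():
    cv2.imwrite(f"pics/z_{nm}.png",cv2.resize(f[b:b+hh,a:a+w,::-1],None,fx=10,fy=10,interpolation=cv2.INTER_NEAREST))
E
```

```text
[0.347805   0.01381872 0.96191656]
red [327.2 236.2  14.7] world [ 0.4585 -0.0096  0.0297] cent [ 0.4584 -0.0093  0.004 ] ((458.9815673828125, -9.042423248291016), (56.816627502441406, 56.75801467895508), 0.7048825621604919)
red [255.4 154.3   7.2] world [0.6203 0.1386 0.015 ] cent [0.6202 0.1389 0.034 ] ((619.860595703125, 138.34019470214844), (27.651330947875977, 26.491201400756836), 2.394510269165039)
yellow [237.2 239.8   7.9] world [0.4459 0.1674 0.0156] cent [0.4456 0.1675 0.034 ] ((446.2580261230469, 167.09506225585938), (29.43962860107422, 29.597017288208008), 0.7832661867141724)
yellow [469.9 237.1  15. ] world [ 0.4597 -0.2983  0.0302] cent [ 0.4596 -0.2984  0.004 ] ((459.7311706542969, -298.3887634277344), (58.55005645751953, 57.996578216552734), 43.54336929321289)
blue [393.5 231.9   6.8] world [ 0.4653 -0.1387  0.0136] cent [ 0.463  -0.1364  0.034 ] ((464.7908630371094, -138.86875915527344), (23.67462921142578, 25.823965072631836), 0.6532776355743408)
blue [319.9 157.6  13.6] world [0.6234 0.0072 0.029 ] cent [0.6234 0.0071 0.004 ] ((623.6930541992188, 6.780447006225586), (54.41822814941406, 54.58849334716797), 0.6812935471534729)
green [174.  168.   21.9] world [0.5958 0.3108 0.0461] cent [0.5941 0.311  0.004 ] ((592.7890625, 310.7240905761719), (76.39900970458984, 65.42298126220703), 4.6907806396484375)
```

View pics/z_cam.png

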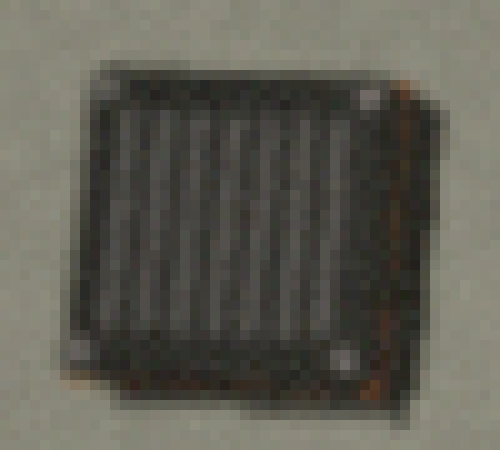

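View pics/z_mount.png

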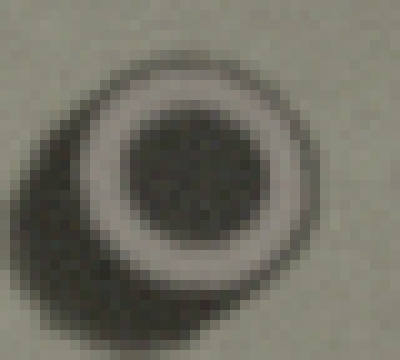

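Run:
```python
from h import *
c=read_camera("top"); f=c["frame"]
P=cast(c,np.array([[10.5,9],[37,9.7],[7.8,35],[34.3,35.8]])+[145,205],.04); print('cam',P.mean(0),P[1]-P[0],P[2]-P[0])
for a in [(1,0),(3,2)]: d=P[a[0]]-P[a[1]]; print(np.degrees(np.arctan2(d[1],d[0])))
for a in [(2,0),(3,1)]: d=P[a[0]]-P[a[1]]; print(np.degrees(np.arctan2(d[1],d[0])))
print('mount',cast(c,[[477.5,159.8]],.036), proj(c,cast(c,[[477.5,159.8]],.036)))
h=cv2.cvtColor(f,cv2.COLOR_RGB2HSV); m=cv2.inRange(h,(55,50,20),(95,255,255)); m[:,:140]=0;m[:,210:]=0;m[:140]=0;m[205:]=0
m=cv2.morphologyEx(m,cv2.MORPH_CLOSE,np.ones((5,5)))
k=max(cv2.findContours(m,0,1)[0],key=cv2.contourArea); W=cast(c,k.reshape(-1,2),.004)[:,:2].astype(np.float32)*1000
print('mat',cv2.minAreaRect(W))
# dish
w=read_camera("wrist"); E=np.array(w["extrinsics"]); s=sensors.observe()
R=Ro.from_euler('xyz',s['tool_rot']).as_matrix()
print('wristcam in tool',R.T@(-E[:3,:3].T@E[:3,3]-s['tool_pos'])); print('cam axes in tool',np.round((E[:3,:3]@R).T,3).tolist())
print(s['time'],proj(c,[s['tool_pos']]))
```

```text
cam [0.46760992 0.30515766 0.04      ] [-0.00070229 -0.05277459  0.        ] [-0.05143427  0.00114783  0.        ]
-90.7624053861623
-90.88697366887
178.72157176640223
178.09494810755234
mount [[ 0.61349158 -0.3125763   0.036     ]] [[477.5 159.8]]
mat ((596.220703125, 310.1529846191406), (84.99189758300781, 83.98200225830078), 4.792726039886475)
wristcam in tool [-0.08152066 -0.13315917  0.00050233]
cam axes in tool [[-0.001, -0.955, -0.298], [0.0, 0.298, -0.955], [1.0, -0.001, -0.0]]
0.3 [[663.91013932 400.52014114]]
```

Request:
send_rows --motion '[[[-0.04,0,0,4],[-0.08,0,0,8],[-0.13,0,0,12],[-0.18,0,0,16],[-0.23,0,0,20],[-0.28,0.02,0,22.3],[-0.33,0.04,0,22.3],[-0.38,0.06,-0.002,22.3]]]' --gripper 1.0 --grip_force 20

```text
time: 1.1
tool_pos: [0.5421, -0.3427, 0.1951]
tool_rot: [-1.571, 0.0, -3.141]
contact_force: [0.3, -0.2, 0.6]
opening: 0.0919
```

Request:
send_rows --motion '[[[-0.035,0,-0.015,0],[-0.0714,0,-0.03,0],[-0.0714,0,-0.03,0],[-0.0714,0,-0.03,0]]]'

```text
time: 1.5
tool_pos: [0.6138, -0.312, 0.1943]
tool_rot: [-1.571, -0.001, -3.139]
contact_force: [0.4, -0.3, 1.0]
opening: 0.0921
```

```bash
cat > look.py <<'E'
import sys
from h import *
n=sys.argv[1]; w=read_camera("wrist"); f=w["frame"].copy(); s=sensors.observe()
print(s['time'],np.round(s['tool_pos'],4),np.round(s['tool_rot'],3),s['opening'])
for a in sys.argv[2:]:
    p=np.array(eval(a)); u=proj(w,[p])[0]; print(p,u); cv2.drawMarker(f,tuple(int(v) for v in u),(255,0,255),0,12,1)
cv2.imwrite(f"pics/{n}.png",f[:,:,::-1])
E
python3 look.py w1 "[.6135,-.3126,.036]"
```

```text
1.55 [ 0.613  -0.3127  0.1947] [-1.571e+00 -1.000e-03 -3.141e+00] 0.09158395362691522
[ 0.6135 -0.3126  0.036 ] [320.85432969 188.22156458]
```

View pics/w1.png

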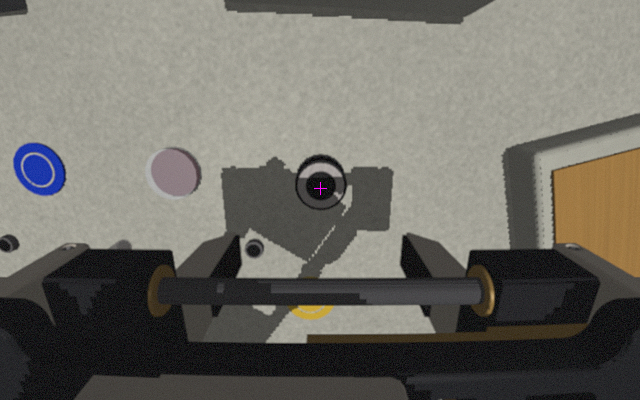

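Request:
send_rows --motion '[[[0,0.04,0,0],[0,0.08,0,0],[0,0.12,0,0],[0,0.15,0,0],[0,0.162,0,0],[0,0.162,0,0]]]'

```text
time: 2.15
tool_pos: [0.6113, -0.3131, 0.0314]
tool_rot: [-1.573, -0.004, 3.141]
contact_force: [-0.5, 0.7, 0.1]
opening: 0.092
```

Request:
send_rows --motion '[[[0,0,0,0],[0,0,0,0],[0,0,0,0],[0,0,0,0],[0,0,0,0],[0,0,0,0],[0,0,0,0],[0,0,0,0]]]' --gripper 0.45 --grip_force 20

```text
time: 2.95
tool_pos: [0.6115, -0.3129, 0.0318]
tool_rot: [-1.573, -0.003, 3.141]
contact_force: [-0.6, 2.5, 4.7]
opening: 0.0516
```

Request:
send_rows --motion '[[[0,-0.02,0,0],[0,-0.06,0,0],[0,-0.1,-0.01,0],[0,-0.11,-0.04,0],[0.002,-0.11,-0.08,0],[0.004,-0.11,-0.12,0],[0.006,-0.11,-0.16,0],[0.008,-0.11,-0.2,0]]]'

```text
time: 3.75
tool_pos: [0.6034, -0.1117, 0.1417]
tool_rot: [-1.573, -0.004, 3.141]
contact_force: [0.3, 1.1, -2.2]
opening: 0.0517
```

Request:
send_rows --motion '[[[0,0,-0.04,0],[0,0,-0.08,0],[0,0,-0.12,0],[0,0,-0.16,0],[0,0,-0.2,0],[0,0,-0.24,0],[0,0,-0.28,0],[0,0,-0.32,0]]]'

```text
time: 4.55
tool_pos: [0.6032, 0.2097, 0.1417]
tool_rot: [-1.572, -0.005, 3.141]
contact_force: [1.2, -0.8, -1.0]
opening: 0.0519
```

Request:
send_rows --motion '[[[0.004,0,-0.04,0],[0.009,0,-0.08,0],[0.009,0,-0.1,0],[0.009,0,-0.1,0],[0.009,0,-0.1,0]]]'

```text
time: 5.05
tool_pos: [0.5939, 0.3097, 0.141]
tool_rot: [-1.571, -0.006, -3.141]
contact_force: [1.4, -1.5, -1.5]
opening: 0.0515
```

```bash
python3 look.py w2 "[.596,.310,.004]" "[.596,.310,.146]"
python3 - <<'E'
from h import *
c=read_camera("top"); cv2.imwrite("pics/t2.png",cv2.resize(c["frame"][100:280,100:260,::-1],None,fx=4,fy=3.3))
E
```

```text
5.1 [0.5942 0.3089 0.1412] [-1.571 -0.006  3.141] 0.05158690952610676
[0.596 0.31  0.004] [319.82804192 191.23140157]
[0.596 0.31  0.146] [319.03268649 275.96533317]
```

View pics/w2.png

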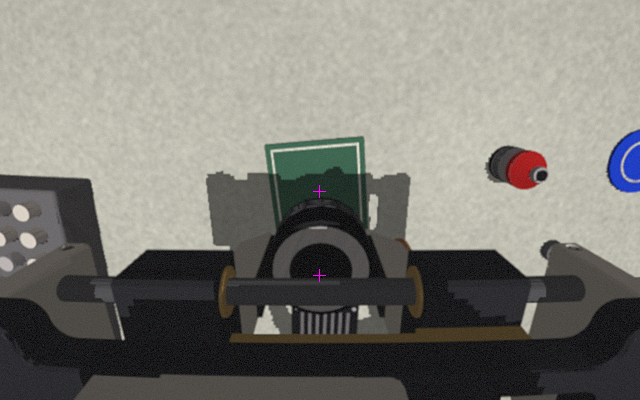

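View pics/t2.png

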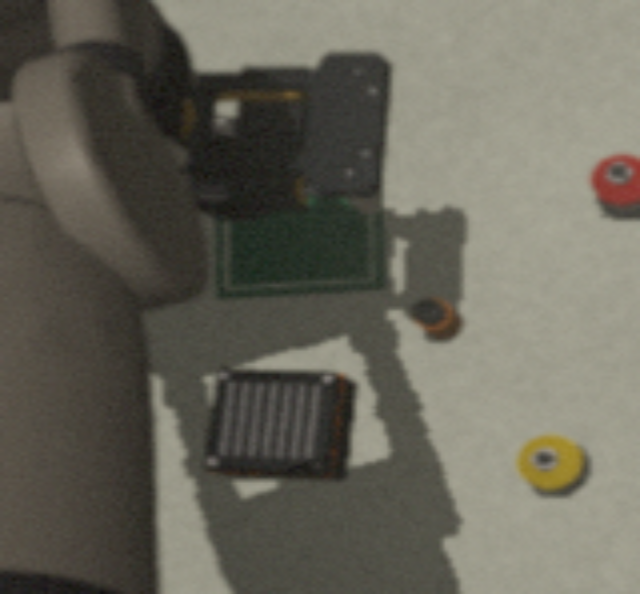

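Run:
```python
from h import *
w=read_camera("wrist"); f=w["frame"]
print(cast(w,[[265,145],[363,137]],.004), cast(w,[[265,145],[363,137]],.004).mean(0), cast(w,[[321,268]],.1454))
cv2.imwrite("pics/z2.png",cv2.resize(f[185:335,235:405,::-1],None,fx=4.5,fy=3.8,interpolation=cv2.INTER_NEAREST)*1)
```

```text
[[0.63893513 0.35716049 0.004     ]
 [0.64581371 0.27112705 0.004     ]] [0.64237442 0.31414377 0.004     ] [[0.60021318 0.30793829 0.1454    ]]
```

View pics/z2.png

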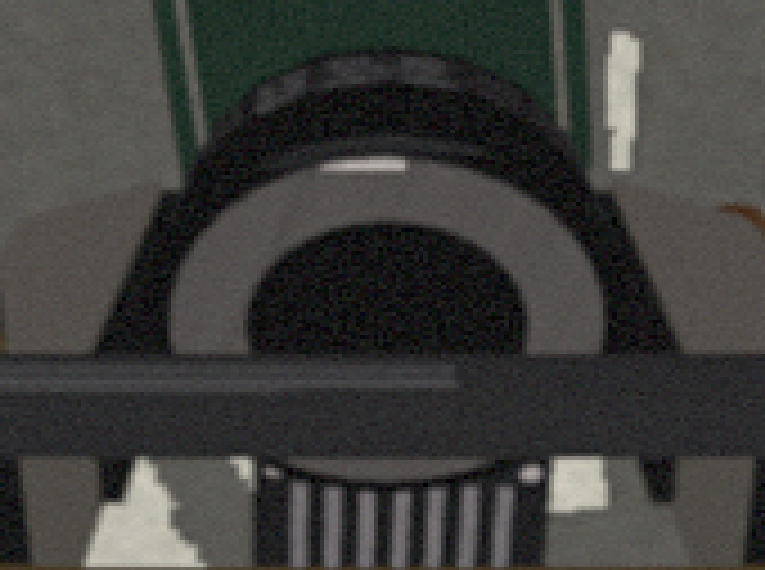

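Run:
```python
from h import *
w=read_camera("wrist"); 
P=cast(w,[[320.9,225],[320.9,311.3],[272.3,259],[369.4,259]],.1454);print(P,(P[0]+P[1])/2); 
# mat centre from far edge
A,B=cast(w,[[265,145],[363,137]],.004)[:,:2]; d=(B-A)/np.linalg.norm(B-A); n=np.array([d[1],-d[0]]); print(np.linalg.norm(B-A), (A+B)/2+n*.044,(A+B)/2-n*.044, np.degrees(np.arctan2(*d)))
s=sensors.observe(); print(s['tool_pos'])
```

```text
[[0.62251274 0.30782449 0.1454    ]
 [0.57525203 0.30786979 0.1454    ]
 [0.60506691 0.33088813 0.1454    ]
 [0.60503011 0.28484963 0.1454    ]] [0.59888239 0.30784714 0.1454    ]
0.08637494560159788 [0.5986646  0.31053464] [0.68638762 0.31751119] 175.45288010270414
[0.59458026 0.30842669 0.14179192]
```

Request:
send_rows --motion '[[[0.001,0.03,-0.002,0],[0.001,0.06,-0.002,0],[0.001,0.085,-0.002,0],[0.001,0.098,-0.002,0],[0.001,0.105,-0.002,0],[0.001,0.105,-0.002,0],[0.001,0.105,-0.002,0]]]'

```text
time: 5.95
tool_pos: [0.5939, 0.3106, 0.038]
tool_rot: [-1.573, -0.003, 3.139]
contact_force: [0.1, -0.0, -1.6]
opening: 0.0515
```

Request:
send_rows --motion '[[[0,0,0,0],[0,0,0,0],[0,0,0,0],[0,0,0,0],[0,0,0,0],[0,0,0,0],[0,0,0,0],[0,0,0,0]]]' --gripper 1.0

```text
time: 6.75
tool_pos: [0.5939, 0.3106, 0.038]
tool_rot: [-1.573, -0.003, 3.139]
contact_force: [-0.3, 0.0, 0.4]
opening: 0.092
```

Request:
send_rows --motion '[[[0,-0.04,0,0],[0,-0.08,0,0],[0,-0.12,0,0],[0.04,-0.16,0,0],[0.08,-0.16,0.003,0],[0.12,-0.16,0.006,0],[0.126,-0.16,0.006,0],[0.126,-0.16,0.006,0]]]'

```text
time: 7.55
tool_pos: [0.4679, 0.3049, 0.1991]
tool_rot: [-1.573, -0.002, 3.14]
contact_force: [0.4, -0.4, 0.5]
opening: 0.0917
```

```bash
python3 look.py w3 "[.4676,.305,.04]" "[.598,.310,.04]" "[.597,.3105,.004]"
python3 - <<'E'
from h import *
c=read_camera("top"); cv2.imwrite("pics/t3.png",cv2.resize(c["frame"][130:260,130:270,::-1],None,fx=4,fy=4))
E
```

```text
7.6 [0.4691 0.3049 0.1989] [-1.573e+00 -2.000e-03  3.139e+00] 0.09156396664301827
[0.4676 0.305  0.04  ] [320.47660292 187.73177354]
[0.598 0.31  0.04 ] [314.63138349  44.1470453 ]
[0.597  0.3105 0.004 ] [314.8903594   51.71655725]
```

View pics/w3.png

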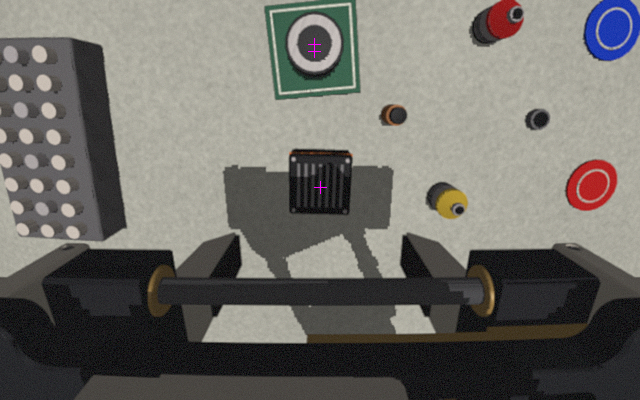

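View pics/t3.png

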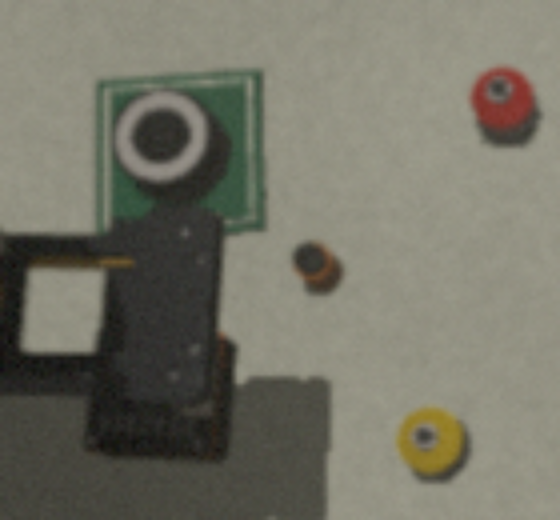

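Run:
```python
from h import *
w=read_camera("wrist"); f=w["frame"]; s=sensors.observe(); print(s['tool_pos'])
h=cv2.cvtColor(f,cv2.COLOR_RGB2HSV); m=cv2.inRange(h,(55,50,20),(95,255,255)); m[120:]=0
m[:, :200]=0; m[:,420:]=0
k=max(cv2.findContours(m,0,1)[0],key=cv2.contourArea); W=cast(w,k.reshape(-1,2),.004)[:,:2].astype(np.float32)*1000
print('mat',cv2.minAreaRect(W))
# ring: bright low-sat inside mat
r=cv2.inRange(h,(0,0,120),(180,60,255)); mk=np.zeros_like(r); cv2.drawContours(mk,[cv2.convexHull(k)],-1,255,-1); r&=mk; r[:15]=0
r[:, :282]=0; r[:,347:]=0; r[78:]=0
r=cv2.morphologyEx(r,cv2.MORPH_CLOSE,np.ones((3,3)))
k2=max(cv2.findContours(r,0,1)[0],key=cv2.contourArea)
W2=cast(w,k2.reshape(-1,2),.040)[:,:2].astype(np.float32)*1000; print('mount',cv2.minEnclosingCircle(W2),cv2.fitEllipse(W2))
print('camera',cast(w,[[293,159],[348,160],[293,212],[346,212]],.04).mean(0))
cv2.imwrite("pics/z3.png",cv2.resize(f[145:220,280:360,::-1],None,fx=7,fy=7,interpolation=cv2.INTER_NEAREST))
```

```text
[0.4698601  0.30476323 0.1983651 ]
mat ((598.6747436523438, 311.95831298828125), (87.24674224853516, 86.54832458496094), 5.083625793457031)
mount ((598.90771484375, 310.57568359375), 23.318439483642578) ((598.9041137695312, 310.5737609863281), (45.692134857177734, 45.80230712890625), 50.216365814208984)
camera [0.47098881 0.30545217 0.04      ]
```

View pics/z3.png

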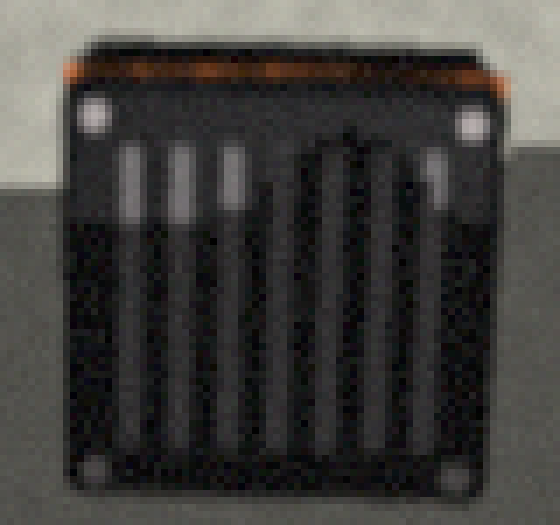

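Request:
send_rows --motion '[[[0,0.04,0,0.6],[0,0.08,0,1.2],[0,0.12,0,1.2],[0,0.15,0,1.2],[0,0.166,0,1.2],[0,0.166,0,1.2]]]'

```text
time: 8.3
tool_pos: [0.469, 0.3043, 0.0291]
tool_rot: [-1.571, -0.007, 3.117]
contact_force: [0.0, 0.9, -0.5]
opening: 0.0918
```

Request:
send_rows --motion '[[[0,0,0,0],[0,0,0,0],[0,0,0,0],[0,0,0,0],[0,0,0,0],[0,0,0,0],[0,0,0,0]]]' --gripper 0.55 --grip_force 25

```text
time: 9.0
tool_pos: [0.4697, 0.3047, 0.0301]
tool_rot: [-1.572, -0.005, 3.116]
contact_force: [-0.1, 1.0, 6.4]
opening: 0.0621
```

Request:
send_rows --motion '[[[0,-0.02,0,0],[0,-0.06,0,0],[0,-0.1,0,0],[0,-0.12,0,0],[0,-0.12,0,0]]]'

```text
time: 9.5
tool_pos: [0.4714, 0.3051, 0.1527]
tool_rot: [-1.574, -0.001, 3.117]
contact_force: [-0.3, -0.4, -3.3]
opening: 0.0618
```

```bash
python3 look.py w4 "[.598,.310,.04]"
```

```text
9.55 [0.4704 0.3045 0.1504] [-1.572 -0.004  3.117] 0.061862399266906606
[0.598 0.31  0.04 ] [309.66984809  38.83496441]
```

View pics/w4.png

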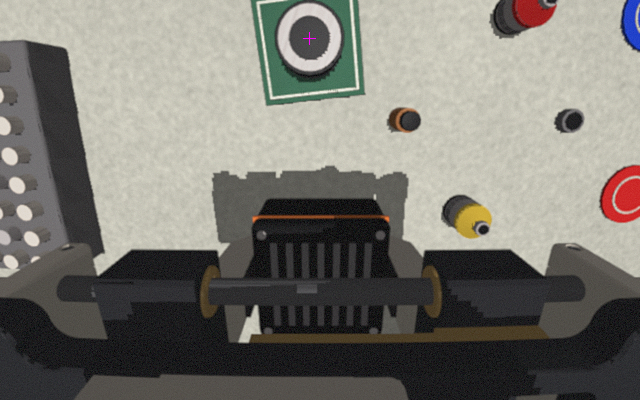

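Run:
```python
from h import *
w=read_camera("wrist"); f=w["frame"]; s=sensors.observe(); print(s['tool_pos'],s['tool_rot'])
P=cast(w,[[261,236],[380,236],[265,331],[377,331]],.160); print(P,P.mean(0))
print(cast(w,[[309.5,38]],.04))
h=cv2.cvtColor(f,cv2.COLOR_RGB2HSV)
r=cv2.inRange(h,(0,0,120),(180,60,255)); r[:, :272]=0; r[:,346:]=0; r[80:]=0
k=max(cv2.findContours(r,0,1)[0],key=cv2.contourArea); W=cast(w,k.reshape(-1,2),.04)[:,:2].astype(np.float32)*1000
print(cv2.minEnclosingCircle(W))
R=Ro.from_euler('xyz',s['tool_rot']).as_matrix(); c=np.array([.4697,.3047,0]); 
cv2.imwrite("pics/z4.png",cv2.resize(f[190:345,235:405,::-1],None,fx=4,fy=3.8,interpolation=cv2.INTER_NEAREST))
```

```text
[0.46954386 0.30419003 0.14895978] [-1.57084607 -0.00695204  3.11653143]
[[0.4961066  0.32985766 0.16      ]
 [0.4948715  0.2773554  0.16      ]
 [0.44436216 0.33242717 0.16      ]
 [0.44308235 0.27679499 0.16      ]] [0.46960565 0.3041088  0.16      ]
[[0.5965601  0.30930021 0.04      ]]
((598.8430786132812, 310.5392150878906), 23.451309204101562)
```

View pics/z4.png

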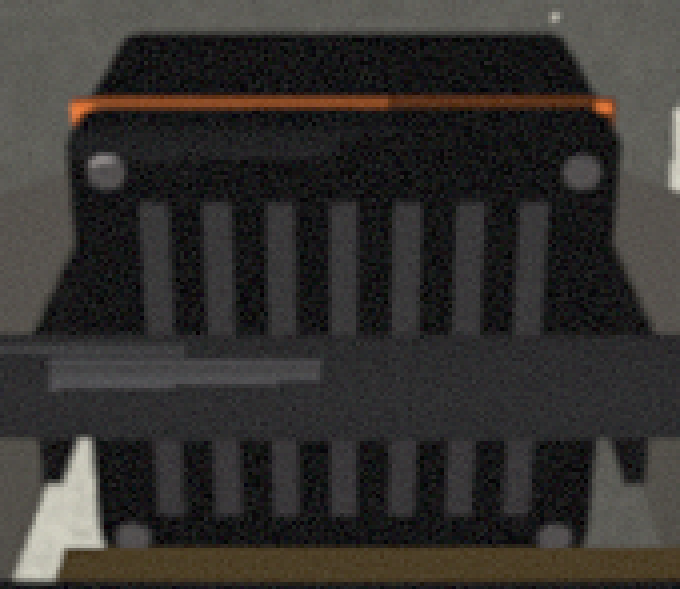

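Request:
send_rows --motion '[[[-0.04,0,-0.003,0],[-0.08,0,-0.006,0],[-0.115,0,-0.009,0],[-0.1286,0.02,-0.0093,0],[-0.1286,0.04,-0.0093,0],[-0.1286,0.04,-0.0093,0],[-0.1286,0.04,-0.0093,0]]]'

```text
time: 10.3
tool_pos: [0.5968, 0.3099, 0.1059]
tool_rot: [-1.569, -0.011, 3.117]
contact_force: [0.5, 0.6, -2.8]
opening: 0.062
```

Run:
```python
from h import *
for i in range(3): s=sensors.observe(); print(s['tool_pos'],s['tool_rot']); w=read_camera("side")
cv2.imwrite("pics/s5.png",cv2.resize(w["frame"][240:400,80:300,::-1],None,fx=3.5,fy=3.5))
```

```text
[0.59684104 0.30987313 0.10585162] [-1.5690695  -0.01122675  3.1166309 ]
[0.59754922 0.3102537  0.10740429] [-1.57019543 -0.00845172  3.11680941]
[0.59799625 0.31046162 0.10841875] [-1.57093428 -0.00664905  3.1169131 ]
```

View pics/s5.png

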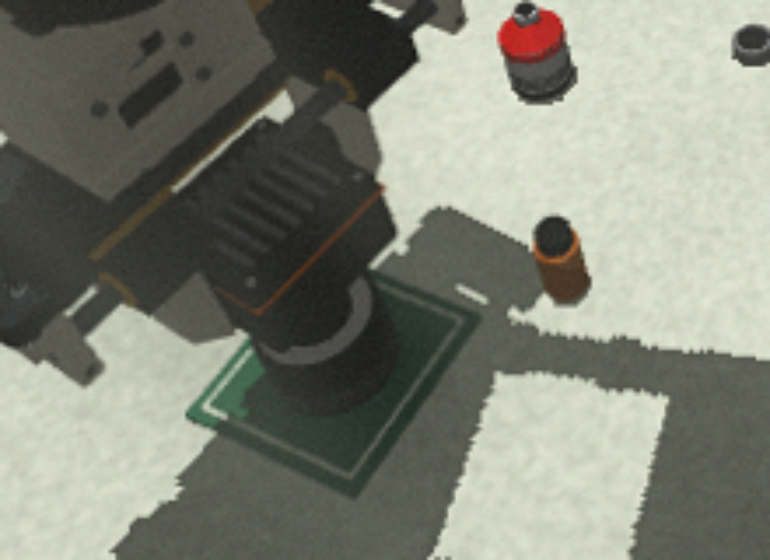

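Request:
send_rows --motion '[[[0,0.015,0,0],[0,0.028,0,0],[0,0.034,0,0],[0,0.037,0,0],[0,0.037,0,0],[0,0.037,0,0],[0,0.037,0,0],[0,0.037,0,0]]]'

```text
time: 11.25
tool_pos: [0.5982, 0.3107, 0.0725]
tool_rot: [-1.572, -0.005, 3.117]
contact_force: [0.2, -1.2, -4.3]
opening: 0.0618
```

Request:
send_rows --motion '[[[0,0.001,0,0],[0,0.002,0,0],[0,0.002,0,0],[0,0.002,0,0]]]'

```text
time: 11.65
tool_pos: [0.5982, 0.3107, 0.0704]
tool_rot: [-1.572, -0.005, 3.117]
contact_force: [-1.1, -0.2, -3.2]
opening: 0.0617
```

Request:
send_rows --motion '[[[0,0,0,0],[0,0,0,0],[0,0,0,0],[0,0,0,0],[0,0,0,0],[0,0,0,0],[0,0,0,0],[0,0,0,0]]]' --gripper 1.0

```text
time: 12.45
tool_pos: [0.5982, 0.3107, 0.0704]
tool_rot: [-1.572, -0.005, 3.117]
contact_force: [-0.3, -0.2, 0.4]
opening: 0.0916
```

Request:
send_rows --motion '[[[0,-0.04,0,0],[0,-0.08,0,0],[0,-0.12,0,0],[0,-0.12,0,0],[0,-0.12,0,0]]]'

```text
time: 12.95
tool_pos: [0.5991, 0.3107, 0.1915]
tool_rot: [-1.572, -0.003, 3.117]
contact_force: [-0.3, -0.2, -0.8]
opening: 0.0916
```

```bash
python3 look.py w6 "[.5985,.3105,.08]"
```

```text
13.0 [0.5984 0.3104 0.1898] [-1.571 -0.006  3.117] 0.091870478040438
[0.5985 0.3105 0.08  ] [320.56931615 203.3566031 ]
```

View pics/w6.png

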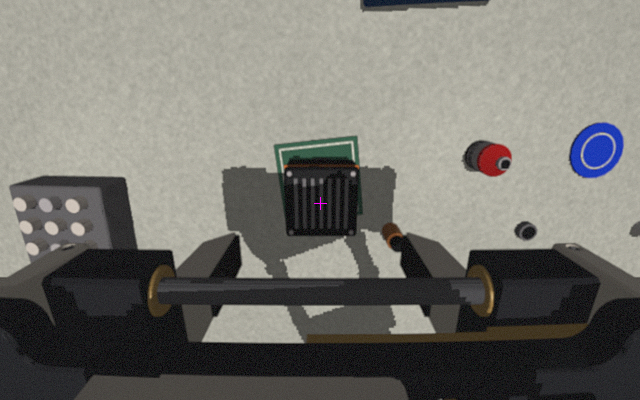

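Request:
send_rows --motion '[[[-0.006,0,0.04,-1.4],[-0.012,0,0.08,-1.4],[-0.019,0,0.12,-1.4],[-0.0268,0,0.155,-1.4],[-0.0268,0,0.171,-1.4],[-0.0268,0,0.171,-1.4],[-0.0268,0,0.171,-1.4]]]' --gripper 0.85

```text
time: 13.7
tool_pos: [0.6204, 0.1395, 0.1886]
tool_rot: [-1.572, -0.008, 3.141]
contact_force: [-0.2, 0.3, 0.5]
opening: 0.0784
```

```bash
python3 look.py w7 "[.6203,.1386,.05]" "[.6203,.1386,.0]"
```

```text
13.75 [0.6204 0.1401 0.1889] [-1.572 -0.007 -3.141] 0.07807657395822434
[0.6203 0.1386 0.05  ] [321.27656581 192.78430954]
[0.6203 0.1386 0.    ] [321.21779298 179.28189498]
```

View pics/w7.png

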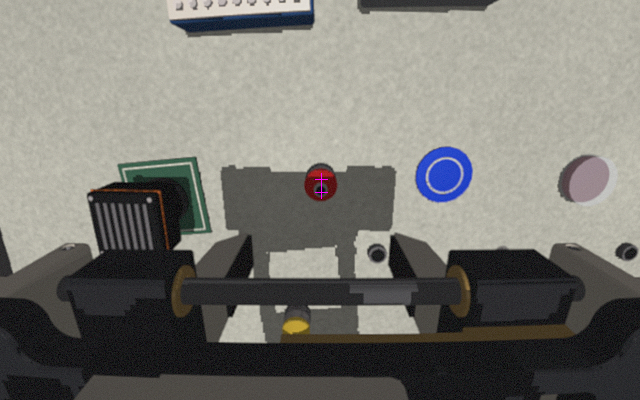

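Request:
send_rows --motion '[[[-0.0015,0.04,0.001,0],[-0.0015,0.08,0.001,0],[-0.0015,0.12,0.001,0],[-0.0015,0.148,0.001,0],[-0.0015,0.158,0.001,0],[-0.0015,0.158,0.001,0],[-0.0015,0.158,0.001,0]]]'

```text
time: 14.45
tool_pos: [0.6217, 0.1402, 0.0323]
tool_rot: [-1.572, -0.005, -3.14]
contact_force: [0.9, -0.8, 0.5]
opening: 0.0784
```

Request:
send_rows --motion '[[[0,0,0,0],[0,0,0,0],[0,0,0,0],[0,0,0,0],[0,0,0,0],[0,0,0,0],[0,0,0,0],[0,0,0,0]]]' --gripper 0.2 --grip_force 20

```text
time: 15.25
tool_pos: [0.6216, 0.1401, 0.0322]
tool_rot: [-1.572, -0.005, -3.14]
contact_force: [1.2, -0.8, 0.7]
opening: 0.0314
```

Request:
send_rows --motion '[[[0,-0.02,0,0],[0,-0.06,0,0],[0,-0.1,0,0],[0.02,-0.12,0.02,0],[0.05,-0.12,0.046,0],[0.08,-0.12,0.074,0],[0.11,-0.12,0.102,0],[0.14,-0.12,0.13,0]]]'

```text
time: 16.05
tool_pos: [0.481, 0.0089, 0.1527]
tool_rot: [-1.572, -0.005, -3.14]
contact_force: [0.3, -0.0, -0.6]
opening: 0.0315
```

Request:
send_rows --motion '[[[0.015,0,0.013,0],[0.022,0,0.02,0],[0.022,0,0.02,0],[0.022,0,0.02,0]]]'

```text
time: 16.45
tool_pos: [0.46, -0.0108, 0.153]
tool_rot: [-1.572, -0.004, -3.14]
contact_force: [0.6, 0.3, -0.9]
opening: 0.0316
```

```bash
python3 look.py w8 "[.4585,-.0094,.004]" "[.4597,-.0094,.169]"
```

```text
16.5 [ 0.4601 -0.0106  0.1529] [-1.572 -0.004 -3.139] 0.031681705288016726
[ 0.4585 -0.0094  0.004 ] [318.85296628 191.61437947]
[ 0.4597 -0.0094  0.169 ] [316.45387432 294.0894794 ]
```

View pics/w8.png

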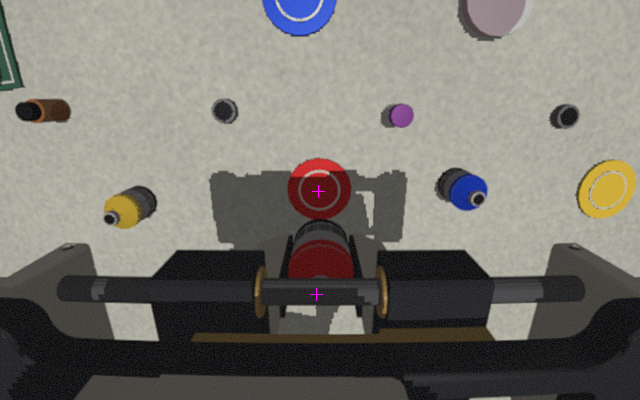

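Request:
send_rows --motion '[[[0,0.04,-0.001,0],[0,0.075,-0.001,0],[0,0.1,-0.001,0],[0,0.11,-0.001,0],[0,0.115,-0.001,0],[0,0.115,-0.001,0],[0,0.115,-0.001,0]]]'

```text
time: 17.2
tool_pos: [0.4605, -0.0095, 0.0388]
tool_rot: [-1.572, -0.002, -3.139]
contact_force: [0.2, -0.1, -1.5]
opening: 0.0315
```

Request:
send_rows --motion '[[[0,0,0,0],[0,0,0,0],[0,0,0,0],[0,0,0,0],[0,0,0,0],[0,0,0,0],[0,0,0,0]]]' --gripper 0.85

```text
time: 17.9
tool_pos: [0.4605, -0.0095, 0.0387]
tool_rot: [-1.572, -0.002, -3.139]
contact_force: [-0.6, 0.2, 0.8]
opening: 0.0774
```

Request:
send_rows --motion '[[[0,-0.04,0,0],[0,-0.08,0,0],[0,-0.12,-0.01,0],[0.005,-0.15,-0.05,0],[0.01,-0.15,-0.09,0],[0.013,-0.15,-0.13,0],[0.013,-0.15,-0.165,0],[0.013,-0.15,-0.177,0]]]'

```text
time: 18.7
tool_pos: [0.4469, 0.1699, 0.189]
tool_rot: [-1.572, -0.002, -3.136]
contact_force: [1.0, -0.1, -0.2]
opening: 0.078
```

Request:
send_rows --motion '[[[0,0,0,0],[0,0,0,0]]]'

```text
time: 18.9
tool_pos: [0.4467, 0.1694, 0.1888]
tool_rot: [-1.572, -0.003, -3.135]
contact_force: [0.4, -1.2, 0.1]
opening: 0.0782
```

```bash
python3 look.py w9 "[.4459,.1674,.05]"
```

```text
18.95 [0.4469 0.1689 0.1888] [-1.572e+00 -3.000e-03 -3.136e+00] 0.07816454308058089
[0.4459 0.1674 0.05  ] [322.42048787 194.25119104]
```

View pics/w9.png

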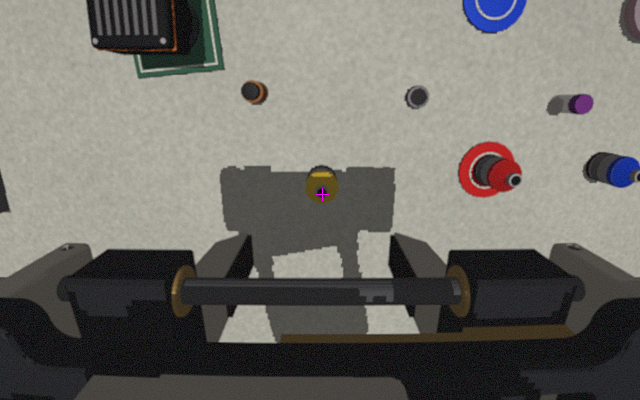

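Request:
send_rows --motion '[[[0,0.04,0.001,0.3],[0,0.08,0.001,0.3],[0,0.12,0.001,0.3],[0,0.148,0.001,0.3],[0,0.158,0.001,0.3],[0,0.158,0.001,0.3],[0,0.158,0.001,0.3]]]'

```text
time: 19.65
tool_pos: [0.4474, 0.1677, 0.0319]
tool_rot: [-1.572, -0.001, 3.141]
contact_force: [1.1, 0.2, 0.1]
opening: 0.0781
```

Request:
send_rows --motion '[[[0,0,0,0],[0,0,0,0],[0,0,0,0],[0,0,0,0],[0,0,0,0],[0,0,0,0],[0,0,0,0],[0,0,0,0]]]' --gripper 0.2

```text
time: 20.45
tool_pos: [0.4474, 0.1678, 0.0319]
tool_rot: [-1.572, -0.001, 3.141]
contact_force: [0.7, 0.4, 1.0]
opening: 0.0315
```

Request:
send_rows --motion '[[[0,-0.02,0,0],[0,-0.06,0,0],[0,-0.1,0.005,0],[0,-0.12,0.03,0],[0,-0.12,0.07,0],[0,-0.12,0.11,0],[-0.005,-0.12,0.15,0],[-0.008,-0.12,0.19,0]]]'

```text
time: 21.25
tool_pos: [0.4551, -0.0239, 0.1516]
tool_rot: [-1.572, -0.001, 3.141]
contact_force: [0.6, 0.3, -1.0]
opening: 0.0312
```

Request:
send_rows --motion '[[[0,0,0.04,0],[0,0,0.08,0],[0,0,0.12,0],[0,0,0.16,0],[0,0,0.2,0],[0,0,0.24,0],[0,0,0.265,0],[0,0,0.27,0]]]'

```text
time: 22.05
tool_pos: [0.4545, -0.2966, 0.1507]
tool_rot: [-1.572, -0.001, 3.138]
contact_force: [0.0, -0.1, -1.4]
opening: 0.0316
```

Request:
send_rows --motion '[[[0,0,0,0],[0,0,0,0]]]'

```text
time: 22.25
tool_pos: [0.4542, -0.2957, 0.1502]
tool_rot: [-1.573, -0.002, 3.138]
contact_force: [-0.1, 0.5, -1.1]
opening: 0.031
```

```bash
python3 look.py w10 "[.4597,-.2984,.004]"
```

```text
22.3 [ 0.4543 -0.2954  0.1504] [-1.573e+00 -2.000e-03  3.139e+00] 0.031339704063322746
[ 0.4597 -0.2984  0.004 ] [323.2887214  185.58889838]
```

View pics/w10.png

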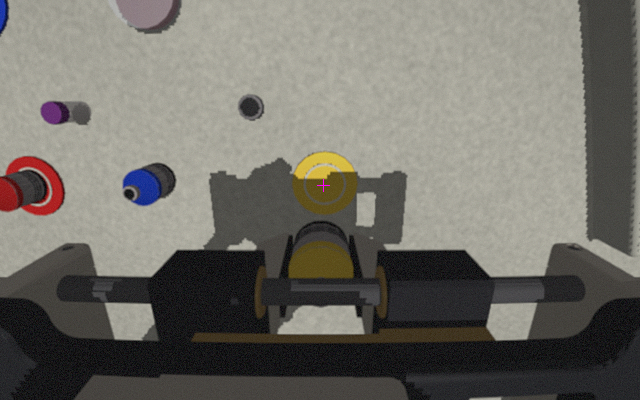

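Request:
send_rows --motion '[[[-0.0067,0.04,0.0036,0],[-0.0067,0.075,0.0036,0],[-0.0067,0.1,0.0036,0],[-0.0067,0.109,0.0036,0],[-0.0067,0.114,0.0036,0],[-0.0067,0.114,0.0036,0],[-0.0067,0.114,0.0036,0]]]'

```text
time: 23.0
tool_pos: [0.4616, -0.2992, 0.0377]
tool_rot: [-1.571, -0.0, 3.139]
contact_force: [-0.3, -0.4, -1.3]
opening: 0.0315
```

Request:
send_rows --motion '[[[0,0,0,0],[0,0,0,0],[0,0,0,0],[0,0,0,0],[0,0,0,0],[0,0,0,0],[0,0,0,0]]]' --gripper 0.85

```text
time: 23.7
tool_pos: [0.4615, -0.2992, 0.0377]
tool_rot: [-1.571, -0.0, 3.139]
contact_force: [-0.6, 0.2, -0.2]
opening: 0.0771
```

Request:
send_rows --motion '[[[0,-0.04,0,0],[0,-0.08,0,0],[0,-0.12,0,0],[-0.001,-0.15,-0.03,0],[-0.003,-0.15,-0.07,0],[-0.004,-0.15,-0.11,0],[-0.005,-0.15,-0.15,0],[-0.005,-0.15,-0.161,0]]]'

```text
time: 24.5
tool_pos: [0.4665, -0.135, 0.1878]
tool_rot: [-1.572, -0.001, -3.141]
contact_force: [0.1, -0.6, -0.3]
opening: 0.0779
```

Request:
send_rows --motion '[[[0,0,0,0],[0,0,0,0]]]'

```text
time: 24.7
tool_pos: [0.4667, -0.1354, 0.1879]
tool_rot: [-1.572, -0.0, -3.141]
contact_force: [-0.1, -0.5, -0.4]
opening: 0.0778
```

```bash
python3 look.py w11 "[.465,-.1385,.05]"
```

```text
24.75 [ 0.4667 -0.1359  0.1878] [-1.572 -0.     3.141] 0.07822780391804215
[ 0.465  -0.1385  0.05  ] [323.60509503 195.67389308]
```

View pics/w11.png

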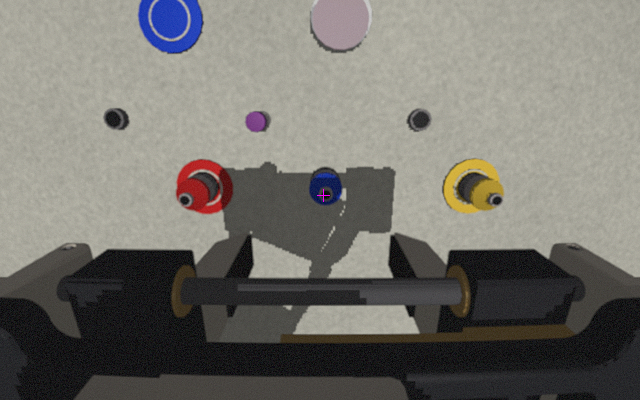

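Request:
send_rows --motion '[[[0,0.04,0.004,0],[0,0.08,0.004,0],[0,0.12,0.004,0],[0,0.147,0.004,0],[0,0.157,0.004,0],[0,0.157,0.004,0],[0,0.157,0.004,0]]]'

```text
time: 25.45
tool_pos: [0.4674, -0.1408, 0.0317]
tool_rot: [-1.571, 0.001, 3.141]
contact_force: [0.9, 0.6, 0.1]
opening: 0.0782
```

Request:
send_rows --motion '[[[0,0,0,0],[0,0,0,0],[0,0,0,0],[0,0,0,0],[0,0,0,0],[0,0,0,0],[0,0,0,0],[0,0,0,0]]]' --gripper 0.2

```text
time: 26.25
tool_pos: [0.4674, -0.1407, 0.0318]
tool_rot: [-1.571, 0.001, 3.141]
contact_force: [-0.0, 0.9, 1.4]
opening: 0.0314
```

Request:
send_rows --motion '[[[0,-0.02,0,0],[0,-0.06,0,0],[0,-0.1,0,0],[-0.02,-0.12,-0.02,0],[-0.05,-0.12,-0.046,0],[-0.08,-0.12,-0.074,0],[-0.11,-0.12,-0.102,0],[-0.14,-0.12,-0.13,0]]]'

```text
time: 27.05
tool_pos: [0.6081, -0.0096, 0.1516]
tool_rot: [-1.571, 0.0, 3.141]
contact_force: [0.6, -0.5, 0.2]
opening: 0.0315
```

Request:
send_rows --motion '[[[-0.012,0,-0.012,0],[-0.0175,0,-0.0175,0],[-0.0175,0,-0.0175,0],[-0.0175,0,-0.0175,0],[-0.0175,0,-0.0175,0]]]'

```text
time: 27.55
tool_pos: [0.6249, 0.0068, 0.1517]
tool_rot: [-1.571, -0.0, 3.139]
contact_force: [-0.2, 0.6, -1.2]
opening: 0.0315
```

```bash
python3 look.py w12 "[.6234,.007,.004]"
```

```text
27.6 [0.6251 0.0069 0.1518] [-1.571  0.     3.139] 0.03161525623866125
[0.6234 0.007  0.004 ] [319.98397658 192.60160513]
```

View pics/w12.png

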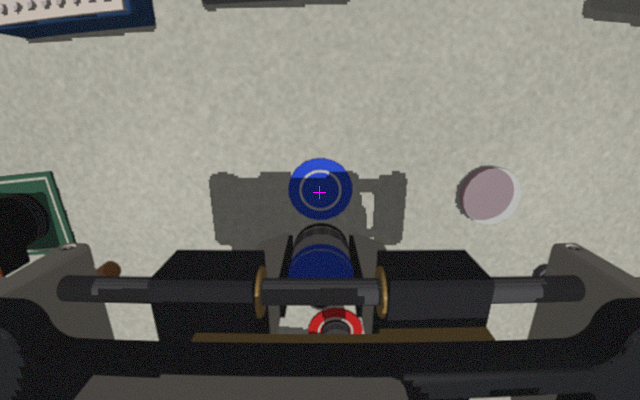

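Request:
send_rows --motion '[[[0,0.04,0,0],[0,0.075,0,0],[0,0.1,0,0],[0,0.11,0,0],[0,0.115,0,0],[0,0.115,0,0],[0,0.115,0,0]]]'

```text
time: 28.3
tool_pos: [0.626, 0.0066, 0.0384]
tool_rot: [-1.57, 0.003, 3.139]
contact_force: [0.9, -0.1, -0.8]
opening: 0.032
```

Request:
send_rows --motion '[[[0,0,0,0],[0,0,0,0],[0,0,0,0],[0,0,0,0],[0,0,0,0],[0,0,0,0],[0,0,0,0]]]' --gripper 0.85

```text
time: 29.0
tool_pos: [0.626, 0.0067, 0.0383]
tool_rot: [-1.57, 0.003, 3.139]
contact_force: [-0.5, 0.5, 0.1]
opening: 0.0772
```

Request:
send_rows --motion '[[[0,-0.04,0,0],[0,-0.08,0,0],[0,-0.12,0,0],[0.02,-0.16,0.03,0],[0.04,-0.18,0.07,0],[0.08,-0.19,0.11,0],[0.12,-0.2,0.15,0],[0.16,-0.2,0.19,0]]]'

```text
time: 29.8
tool_pos: [0.4806, -0.1675, 0.2381]
tool_rot: [-1.569, 0.005, 3.14]
contact_force: [1.0, -0.4, -0.8]
opening: 0.0778
```

Request:
send_rows --motion '[[[0.02,0,0.04,0],[0.04,0,0.08,0],[0.06,0,0.12,0],[0.08,0,0.16,0],[0.1,0,0.2,0],[0.12,0,0.22,0],[0.12,0,0.22,0]]]'

```text
time: 30.5
tool_pos: [0.3579, -0.3898, 0.2377]
tool_rot: [-1.569, 0.004, 3.135]
contact_force: [0.5, 0.8, 0.2]
opening: 0.0781
```

Run:
```python
from h import *
c=read_camera("top"); cv2.imwrite("pics/t13.png",c["frame"][:,:,::-1])
cv2.imwrite("pics/s13.png",read_camera("side")["frame"][:,:,::-1])
for col in ['red','yellow','blue']:
    for k in blobs(c["frame"],col):
        u=k.reshape(-1,2); (x,y),r=cv2.minEnclosingCircle(k)
        if x>560 or y<100: continue
        P=cast(c,u,.004)[:,:2].astype(np.float32); print(col,x,y,r,cv2.minEnclosingCircle(P*1000))
for q in [(.4585,-.0094),(.4597,-.2984),(.6234,.007)]: print(proj(c,[[*q,.004],[*q,.054]]))
```

```text
red 327.0686340332031 236.35293579101562 14.677409172058105 ((458.36468505859375, -9.233834266662598), 29.678770065307617)
yellow 469.70001220703125 237.3000030517578 15.065943717956543 ((459.4714050292969, -298.16339111328125), 30.165111541748047)
blue 319.7794189453125 157.55882263183594 13.52922534942627 ((623.6685180664062, 6.872828006744385), 28.9901065826416)
[[327.19595515 236.15649425]
 [327.84773015 233.16336084]]
[[469.74843582 237.18125656]
 [478.0128114  234.24029014]]
[[319.90036781 157.55964705]
 [320.15003144 150.61155671]]
```

View pics/t13.png

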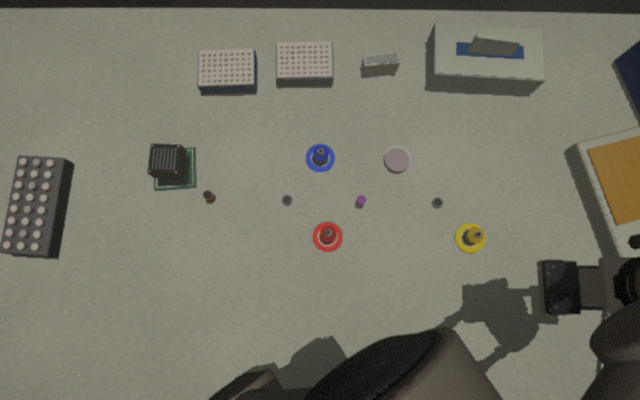

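View pics/s13.png

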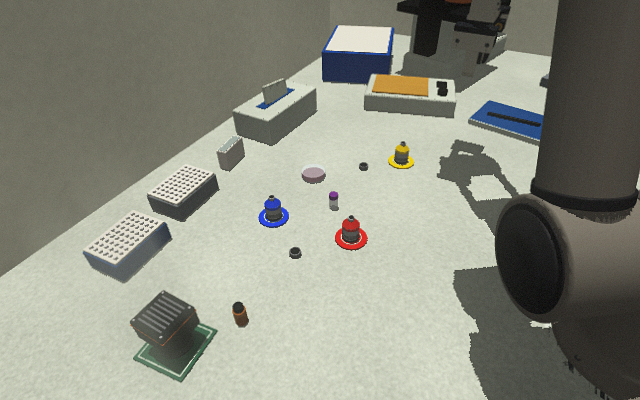

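Run:
```python
from h import *
c=read_camera("top"); f=c["frame"][:,:,::-1]
t=[]
for (q,z) in [((.4585,-.0094),.054),((.4597,-.2984),.054),((.6234,.007),.054),((.5962,.3102),.08)]:
    u=proj(c,[[*q,z]])[0]; r=25; x0,y0=int(u[0])-r,int(u[1])-r
    g=cv2.resize(f[y0:y0+2*r,x0:x0+2*r],None,fx=7,fy=7,interpolation=cv2.INTER_NEAREST)
    cv2.drawMarker(g,(int((u[0]-x0+.5)*7),int((u[1]-y0+.5)*7)),(255,0,255),0,14,1)
    t.append(cv2.resize(g,(300,300)))
cv2.imwrite("pics/z13.png",np.vstack([np.hstack(t[:2]),np.hstack(t[2:])]))
```

```text
(no output)
```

View pics/z13.png

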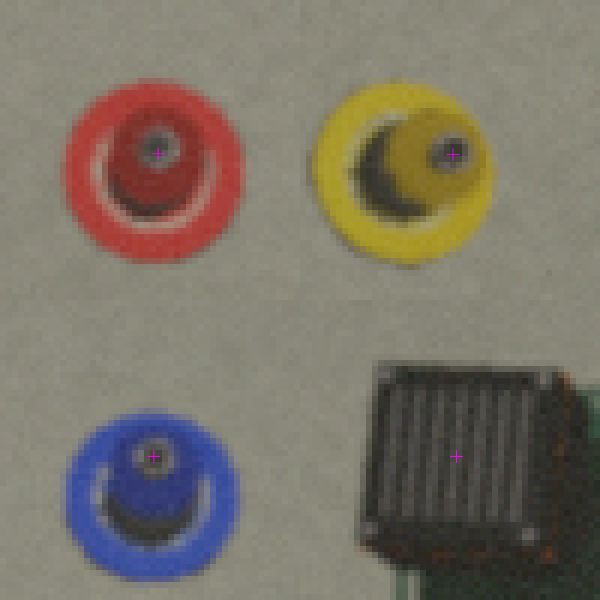

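The zoomed view shows all three noses within about 1 px (2 mm) of their predicted spots: red at (157,150), yellow at (453,152) and blue at (153,455). The camera's screws centre on its mark at about (456,456). Everything is upright and the gripper is well clear, so I am handing in.

```bash
python3 -c "
from cell import hand_in,sensors
print(sensors.observe()['qvel']); print(hand_in())"
```

```text
[ 0.02016735 -0.00312143  0.00112354  0.00015258  0.00165873 -0.00210669]
the job is handed in; nothing more can be done
None
```

I set the mount on the green mat first, put the camera on top of it, then stood the red, yellow and blue objectives on the pads of their colours. Everything was released and the job was handed in at about 31 s of robot time. `hand_in()` reports no verdict, so the figures below are my own checks.

- **Mount on mat:** about 1.5 mm off centre in the wrist camera after release, before the camera went on.
- **Camera on mount:** level. I placed it to within about 1 mm of the mount centre measured by the wrist camera, and the last top view shows it about 2 mm or less from the mat centre.
- **Objectives:** all three upright, noses within about 2 mm of the pad centres in the last top view.
- **Culture dish:** the arm never came near it. It appears at the same pixels in the top view at start and end, though I checked that only by eye.
- **Gripper:** parked open and well clear of everything.

**Disagreement:** the wrist camera read x about 1–3 mm higher than the top camera, roughly the 2 mm calibration error stated. I used values between the two or the wrist reading, which stays well inside the 10–13 mm limits. No check failed.

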